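# Hold a UV steriliser's bayonet lid at its halfway burst position

## Robot

A 7-joint arm with a two-finger parallel gripper is mounted at the origin on a cart in front of the work surface, level with it; the furniture and walls round the work are solid. World frame = base frame: x ahead of the robot, y to its left, z up, the work surface at z = 0. Lengths are in m, angles in degrees, forces in N, time in s.
With the tool pointing down it reaches from about 0.425 to 0.875 m from the base axis. Payload 4.7 kg.
Tool frame: the origin (TCP) lies at the very end of the fingers, on their centre line; the grasp point (between the pads) lies 19 mm behind it; z points along the fingers, y is the direction in which the jaws open and shut (so a half turn about z gives the same grasp; the last joint's range is limited). The gripper opens to 87 mm and grips with 3 to 60 N. Pads are 19 mm wide; open, the fingers measure 117 mm over their backs; the gripper's body (75 mm by 190 mm) begins 51 mm behind the grasp point.
Start: joints at [-70.64, 18.392, -4.016, 83.108, 1.295, 78.541, -3.26], TCP at [0.207, 0.616, 0.223] pointing down, gripper open.
Joint ranges: [-163.93, 163.93], [-17.29, 119.83], [-79.2, 71.16], [3.27, 140.29], [-89.18, 269.18], [5.43, 117.66], [-154.24, 154.24]. Speed limits (degrees/s): [147.25, 147.25, 180, 180, 180, 180, 180].

## Interface

Orientations are given as a 3x3 rotation matrix whose columns are the frame's x, y, z axes.
In Python, from workcell import r gives the robot as it stands. The module is installed in compiled form; this text tells all that it offers. Calls block until the motion is done:
- r.move_pose(position, orientation): joint-space move of the TCP to a pose.
- r.move_l(position, rotation=None, v=0.15, threshold=None): straight line of the TCP; rotation=None keeps the orientation; v is the mean speed in m/s. With threshold (N) it stops when the force on the tool has changed by that much, and returns True; else False.
- r.goto_joints(angles): joint-space move.
- r.gripper_open() and r.grab(newtons=None): open the fingers fully, or close them until they stop; newtons is the grip in N (None keeps the last).
- r.wait(seconds).
- r.ik(position, orientation): joint angles nearest the present ones, or None.
- r.read_camera(name): name is "scene" or "top" or "wrist"; returns a dict with "color" (420x560x3 uint8, blue, green, red), "intrinsics" (3x3 intrinsics, pixels), "world_from_camera" (4x4, takes a point from camera to world coordinates). Camera axes: x right, y down, z forward; pixel columns grow to the right and rows downward; lengths in m; the calibration is good to about 2 mm. A picture is of the moment at which its call begins. There is no depth.
A pose or a line that the arm cannot do raises r.MotionError and nothing moves.
- r.close_job(): hands the job in, once; it reports no verdict.
Readings, each from a call of its own:
- r.current_clock(): time.
- r.current_q(): joint angles.
- r.current_joint_vel(): joint speeds.
- r.current_effort(): joint torques, N m.
- r.current_tcp_pos(): TCP position.
- r.current_tool_rot(): TCP orientation.
- r.current_force(): force on the tool from outside, world axes, zero at the start.
- r.current_ft_torque(): the same for the moment, N m.
- r.current_grip_width(): finger opening in m.
Only numpy, scipy, OpenCV 4.12 (cv2) and the standard library are available. Lean on these libraries where they do the work, as an engineer would, in place of code of your own. Each camera call takes 0.05 s, during which the arm holds its last target. There are 200 camera calls.

## Task

The contact-lens case in the UV steriliser needs a short burst. Swing the magnifier lamp's arm aside until nothing of it is over the steriliser pot, lower the lid into the pot so that its two pins drop through the gaps, then turn it clockwise to the green halfway mark and stay there: the UV light is on only while the lid is held at that mark against its return spring, and your program finishes still gripping the lid there. Never turn it so far that it clicks over into the lock at the red mark (that starts the long cycle), and leave the spectacles, the hand-gel bottle and the small cream pot standing round the work where they are.

Things in the scene. Friction and masses are not known exactly. Their poses are not given: they have to be found in the camera images.
- pot: White round UV steriliser pot, 120 mm across, 93 mm high, fixed to the counter; origin at the centre of its underside, z up. Rim marks, twice over as the lid fits either way round: black at the pin gaps on its +x and -x sides (insert), green 45 degrees clockwise seen from above (halfway, -0.79 rad of yaw), red 90 degrees clockwise (lock). The lens case inside lies clear below the lid.
- pot_mouth (a point): Centre of the pot's mouth, level with the rim (93 mm above the counter). The mouth is 84 mm across, ringed by a grey collar 8 mm thick. The collar has two gaps for the lid's pins, each 14 mm wide and reaching out to 54 mm radius, on the pot's +x and -x sides.
- switch_ring (a joint): Sprung ring below the pot's collar that the lid's pins drop into and turn: 0 unturned, growing as the lid turns clockwise seen from above (rad); lags the lid by up to 0.07 of play. Halfway mark 0.79. A spring turns it back if let go (0.13 N m at halfway). From 1.25 on it resists distinctly more; near 1.4 it clicks over a sprung stop into the lock (about 1.5, red mark), where it stays.
- lid: White round lid, 104 mm across, 65 mm high, about 0.12 kg, loose, upright on the counter; origin at the centre of its underside, z up. Grey skirt 79 mm across up to 22 mm height, white flange from 22 to 33 mm, above it a straight grip bar along the lid's x axis, 68 mm long, 22 mm wide, to 65 mm height. Seated, its flange rests on the rim and its underside is 71 mm above the counter.
- lid_grip (a point): Middle of the lid's grip bar, 55 mm above the lid's underside: pinch here, across the bar; it turns with the lid. Black marks on the flange at both bar ends.
- lid_pin (a point): Tip of the lid's pin on its +x side, 47.5 mm from the axis and 8.5 mm above the underside; a second pin is on the -x side. Steel, 8 mm thick, sticking out of the skirt in line with the bar. To go in, bar and pins line up with the pot's x axis, either way round; with pins standing on the collar the lid is 17 mm too high.
- lamp_arm (a joint): Swing of the magnifier lamp's arm about its upright post (rad): near 0 the round head stands over the pot; it grows as the arm swings counter-clockwise seen from above, to its stop at 1.75; stop at -0.35 the other way. A friction hub (about 0.12 N m) lets it stay where it is left.
- lamp_hub (a point): On the lamp's hinge axis, at the top of the hub, 230 mm above the counter; the axis is vertical. The post stands on a round white foot of 136 mm diameter, fixed to the counter.
- lamp_knob (a point): Black upright knob on top of the arm, 20 mm thick, from 234 to 272 mm above the counter, on the arm 85 mm from the hinge axis; this point is on its axis at 255 mm. The highest part of the lamp beside it reaches 234 mm, so a gripper pointing down can pinch it and swing the arm.
- lamp_head (a point): Centre of the lamp's round magnifier head, 110 mm across, 160 mm from the hinge axis on the arm; the head reaches from 205 to 230 mm above the counter.
- glasses: Brown-rimmed spectacles standing on the counter with arms unfolded, 141x142x42 mm; to be left alone.
- sanitiser: Clear hand-gel bottle with a white and blue pump top, 38x67 mm, 151 mm high, standing; to be left alone.
- cream_pot: Small white round pot, 54 mm wide, 43 mm high, standing; to be left alone.
There are look-alikes about, which are no part of the job. What is shaped like the lid but pink is not meant.

How it is judged (in metres and radians):
On the way, in this order (a step that is already met when the one before it is completed fails the run):
1. the lamp's head is swung clear of the pot (horizontal distance between lamp_head and pot above 0.125 m), for 0.2 s.
2. the lid is seated in the pot, pins through the gaps (horizontal distance between lamp_head and pot above 0.125 m and z of lid in the frame of pot below 0.075 m and horizontal distance between lid and pot below 0.006 m and angle between lid's own z axis and vertical below 0.07 rad), for 0.2 s.
3. the lid is turned to the halfway mark and held (all of step 2 and value of joint switch_ring between 0.56 and 0.96 rad), for 0.5 s.
At the end, for the whole second after the job is handed in: Fingers grip the lid; it is seated level in the pot (flange within 4 mm of the rim, centred within 6 mm) and has turned the switch ring to 0.56-0.96 rad (halfway mark 0.79), at rest there; the lamp head is over 125 mm from the pot axis seen from above (all of step 3 and contact force between the fingers and lid above 2 N and velocity of joint switch_ring between -0.15 and 0.15 rad/s); the arm keeps its last pose, push and grip.
It fails at once if the lid clicked over towards the lock (value of joint switch_ring above 1.33 rad).
It fails at once if glasses disturbed (distance of glasses from where it was at the start of the episode above 0.03 m).
It fails at once if sanitiser disturbed (distance of sanitiser from where it was at the start of the episode above 0.03 m).
It fails at once if cream_pot disturbed (distance of cream_pot from where it was at the start of the episode above 0.03 m).
It also fails if it takes over 58 s, if anything falls off the work surface, if the arm or the gripper's body presses on something with over 40 N, if the wrist force passes 120 N, or if a joint passes its speed limit or range.

## Working session

There is one attempt and no reset: what is moved stays moved. The work goes in short steps, each a Python script; the robot and the scene stay as the last script left them, time stands still between calls to the robot, and variables do not carry over. Pictures are saved under pics/ and viewed, about 8 in all and at most 12, crops included, and the job is handed in when it is done.

```bash
mkdir -p pics
python3 - <<'E'
from workcell import r
import cv2,numpy as np
for n in ("scene","top"):
    c=r.read_camera(n); cv2.imwrite(f"pics/{n}0.png",c["color"]); print(n,c["intrinsics"].round(1).tolist(),c["world_from_camera"].round(4).tolist())
    np.savez(n+".npz",**c)
print(r.current_clock())
E
```

```text
scene [[436.2, 0.0, 280.3], [0.0, 436.2, 208.6], [0.0, 0.0, 1.0]] [[-0.3759, 0.5384, -0.7542, 1.4342], [0.9264, 0.1995, -0.3193, 0.7635], [-0.0214, -0.8187, -0.5738, 0.8372], [0.0, 0.0, 0.0, 1.0]]
top [[450.1, 0.0, 277.6], [0.0, 450.1, 215.8], [0.0, 0.0, 1.0]] [[-0.0065, -0.9944, 0.1052, 0.4277], [-1.0, 0.0067, 0.0014, 0.3545], [-0.0021, -0.1052, -0.9944, 1.3919], [0.0, 0.0, 0.0, 1.0]]
0.1
```

View pics/scene0.png

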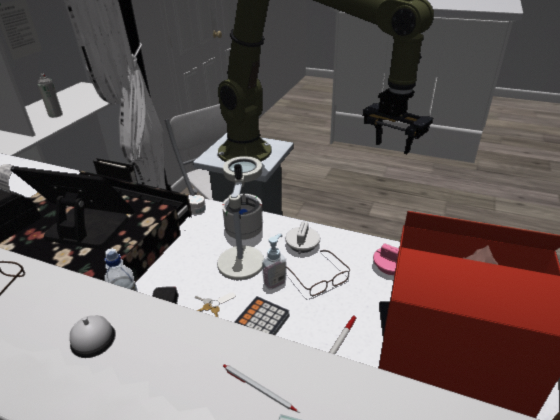

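View pics/top0.png

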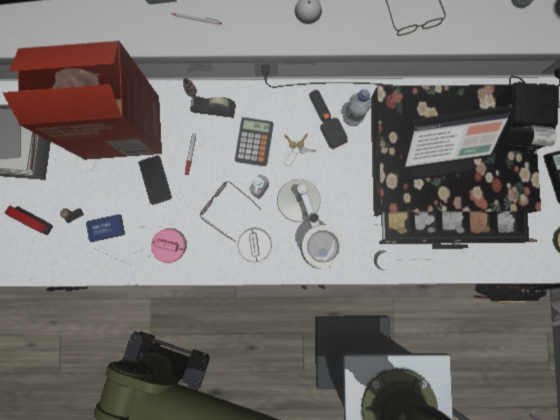

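The white lid is at top pixel (255,245), and its pink look-alike is at (169,245). The lamp foot is at (299,200) with the head over the pot at (322,243). The gel bottle is at (260,185), the spectacles at (230,210) and the cream pot at (383,260). I'll check the choice in a close crop.

```bash
cat > h.py <<'E'
import numpy as np,cv2
def px2w(c,u,v,z):
    K=c["intrinsics"];T=c["world_from_camera"]
    d=T[:3,:3]@np.linalg.inv(K)@np.array([u,v,1.]);o=T[:3,3]
    return o+d*(z-o[2])/d[2]
def w2px(c,p):
    T=np.linalg.inv(c["world_from_camera"]);q=c["intrinsics"]@(T[:3,:3]@np.array(p)+T[:3,3]);return q[:2]/q[2]
def crop(c,u0,v0,u1,v1,s,name):
    cv2.imwrite(name,cv2.resize(c["color"][v0:v1,u0:u1],None,fx=s,fy=s,interpolation=cv2.INTER_CUBIC))
def down(yaw):  # jaw (y) axis at angle yaw in world, z down
    y=np.array([np.cos(yaw),np.sin(yaw),0]);z=np.array([0,0,-1.]);return np.column_stack([np.cross(y,z),y,z])
E
python3 - <<'E'
from h import *
c=np.load("top.npz");s=np.load("scene.npz")
crop(c,220,165,400,285,4.4,"pics/topcrop.png")
crop(s,180,140,360,300,3.7,"pics/scenecrop.png")
for n,u,v,z in [("lid top",255,245,.033),("foot",299,200,.01),("knob",313,217,.272),("head",322,243,.23),("cream",383,260,.043)]: print(n,px2w(c,u,v,z).round(3))
E
```

```text
lid top [0.483 0.425 0.033]
foot [0.623 0.29  0.01 ]
knob [0.542 0.267 0.272]
head [0.479 0.242 0.23 ]
cream [0.436 0.043 0.043]
```

View pics/topcrop.png

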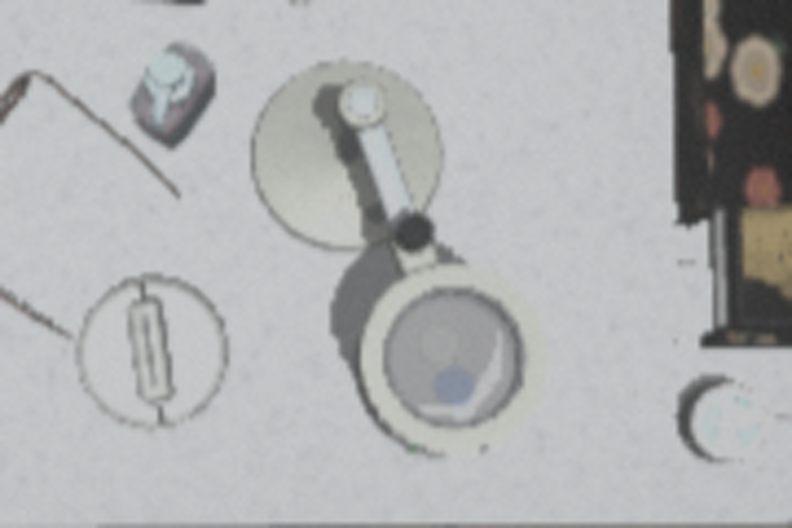

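View pics/scenecrop.png

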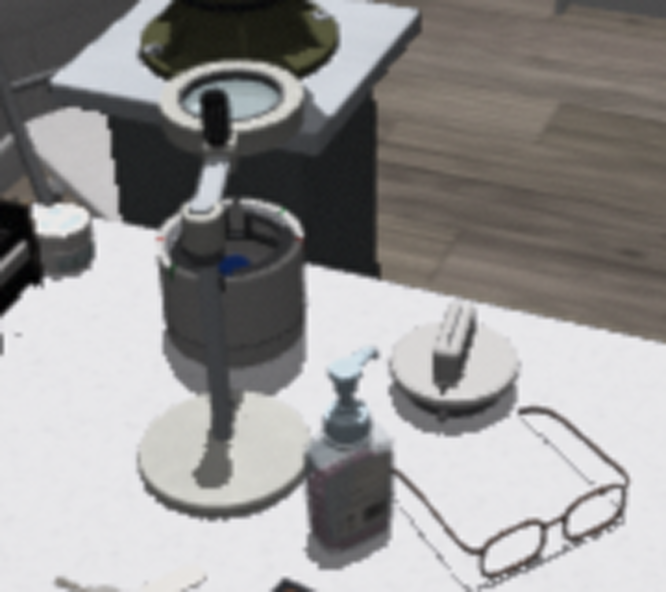

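The close crop confirms the white lid, with a grey-white bar and black marks at (252,229) and (257,260). The pink one is the decoy. The lamp arm points from hub (302,188) to head (323,246), so counter-clockwise swings it toward -y. The gel bottle and glasses are on the other side.

Run:
```python
from h import *
from workcell import r
c=np.load("top.npz");s=np.load("scene.npz")
f=lambda x,y:(220+x/4.4,165+y/4.4); g=lambda x,y:(180+x/3.7,140+y/3.7)
hub=px2w(c,*f(362,102),.23);head=px2w(c,*f(454,358),.23);knob=px2w(c,*f(413,230),.272)
print("top hub",hub.round(4),"head",head.round(4),"knob",knob.round(4))
print("d",np.linalg.norm((head-hub)[:2]),np.linalg.norm((knob-hub)[:2]))
print("scene hub",px2w(s,*g(203,213),.23).round(4),"knobtop",px2w(s,*g(213,96),.272).round(4),"pot",px2w(s,*g(232,240),.093).round(4))
m=[px2w(c,*f(*p),.033) for p in((141,285),(162,418))];b=[px2w(c,*f(*p),.065) for p in((148,299),(157,401))]
print("lid marks",np.round(m,4).tolist(),np.mean(m,0).round(4),"bar",np.mean(b,0).round(4))
for q in (m,b): d=q[0]-q[1];print(np.hypot(*d[:2]),np.degrees(np.arctan2(d[1],d[0])))
fl=px2w(c,*f(152,351),.033);print("flange c",fl)
a0=np.arctan2(*(knob-hub)[1::-1]);print("a0",np.degrees(a0))
for da in np.arange(0,1.6,.3):
  for k in (90,-90):
    p=hub+.085*np.array([np.cos(a0+da),np.sin(a0+da),0]);p[2]=.242
    q=r.ik(p,down(a0+da+np.radians(k)));print(round(da,1),k,None if q is None else np.round(q))
```

```text
top hub [0.6227 0.2911 0.23  ] head [0.4705 0.2391 0.23  ] knob [0.5418 0.2653 0.272 ]
d 0.16075750245172668 0.08489074777184316
scene hub [0.6309 0.2996 0.23  ] knobtop [0.5488 0.2696 0.272 ] pot [0.4771 0.2354 0.093 ]
lid marks [[0.5294, 0.4339, 0.033], [0.4382, 0.4196, 0.033]] [0.4838 0.4267 0.033 ] bar [0.4834 0.4244 0.065 ]
0.09225776749453994 8.911630740592482
0.06849117349883349 4.978188915049623
flange c [0.48396981 0.42637796 0.033     ]
a0 -162.3175795615568
0.0 90 [-50.  13.  26.  89.  -6.  79. -96.]
0.0 -90 [-38.  12.  11.  89.  -2.  79.  81.]
0.3 90 [-47.  13.  25.  89.  -5.  79. -77.]
0.3 -90 [-36.  12.  11.  89.  -2.  79. 101.]
0.6 90 [-45.  14.  25.  88.  -6.  79. -57.]
0.6 -90 [-33.  13.  11.  88.  -3.  79. 120.]
0.9 90 [-44.  16.  27.  86.  -7.  80. -37.]
0.9 -90 [-31.  15.  11.  85.  -3.  80. 139.]
1.2 90 [-41.  19.  26.  82.  -8.  81. -18.]
1.2 -90 [ 25.  33. -68.  80.  30.  87. 136.]
1.5 90 [-38.  22.  24.  78.  -9.  82.  -1.]
1.5 -90 [ 23.  36. -68.  76.  33.  89. 153.]
```

Run:
```python
from h import *
from workcell import r
hub=np.array([.6237,.2915]);a0=np.radians(-162.3)
P=lambda da,z:np.array([*(hub+.085*np.array([np.cos(a0+da),np.sin(a0+da)])),z])
R=lambda da:down(a0+da+np.pi/2)
p=r.current_tcp_pos();r.move_l([p[0],p[1],.34],v=.2)
kp=np.array([.5424,.2655])
r.move_pose([*kp,.34],R(0))
hit=r.move_l([*kp,.243],v=.12,threshold=8);print("hit",hit,r.current_tcp_pos().round(4))
if hit: raise SystemExit
r.grab(15);print("w",r.current_grip_width(),r.current_force().round(2))
for da in np.arange(.15,1.56,.1):
    r.move_l(P(da,.243),R(da),v=.07)
print(r.current_force().round(2),r.current_grip_width())
r.gripper_open();q=r.current_tcp_pos();r.move_l([*q[:2],.34],v=.2)
# move out of the view
r.move_pose([.55,-.05+.05,.36],R(1.5))
for n in("top","scene"):
    c=r.read_camera(n);np.savez(n+"1.npz",**c)
    crop(c,*((220,165,400,285,4.4) if n=="top" else (180,140,360,300,3.7)),f"pics/{n}1.png")
print(r.current_clock())
```

```text
hit False [0.5429 0.2657 0.2439]
w 0.019740298238632697 [ 0.79 -1.46  0.04]
[-2.55  4.62 -1.53] 0.01986224832474584
11.7833
```

View pics/top1.png

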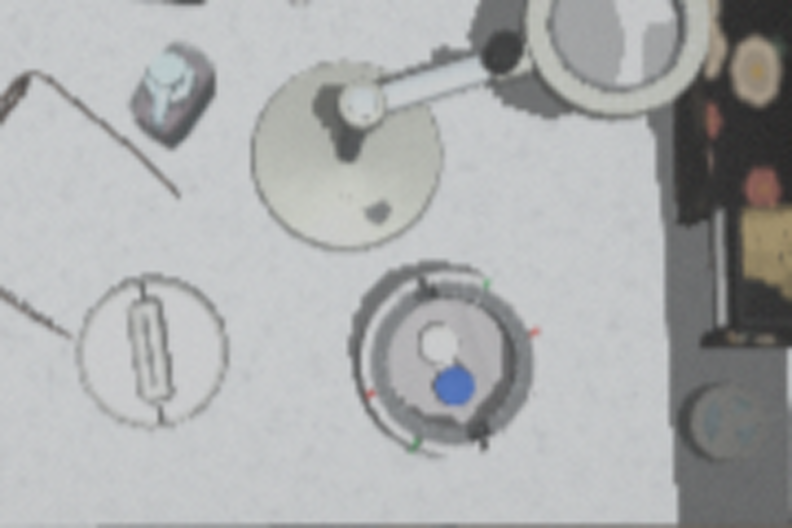

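View pics/scene1.png

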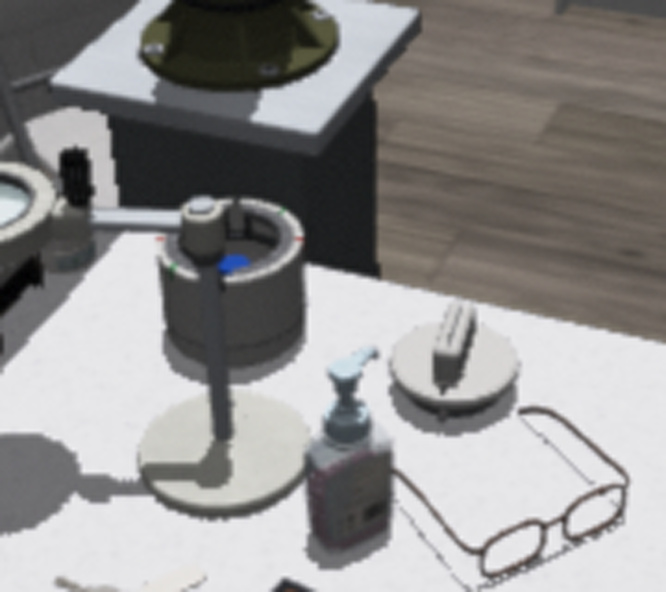

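The lamp is aside: the head is at top-crop (620,45), well off the pot. The pot is centred near crop (453,362), its black gaps are at (426,280) and (483,435), and its yaw is about 21°. Next I'll take wrist views of the pot and lid.

```bash
python3 - <<'E'
from h import *
from workcell import r
c=np.load("top1.npz")
hsv=cv2.cvtColor(c["color"],cv2.COLOR_BGR2HSV)
for n,lo,hi in(("red",0,10),("green",45,85)):
    m=((hsv[...,0]>=lo)&(hsv[...,0]<=hi)&(hsv[...,1]>70)).astype(np.uint8);m[:220]=0;m[270:]=0;m[:,:295]=0;m[:,345:]=0
    k,_,st,ce=cv2.connectedComponentsWithStats(m)
    w=[px2w(c,*x,.093)[:2] for x in ce[1:]];print(n,st[1:,4],np.round(w,4).tolist())
for name,p,yaw in(("pot",[.477,.236],21),("lid",[.4838,.4262],8)):
    th=np.radians(yaw)-np.pi/2 if 0 else np.radians(yaw)+np.pi/2
    for t in(th,th-np.pi):print(name,r.ik([*p,.33],down(t)).round() )
    r.move_pose([p[0],p[1],.33],down(th-np.pi))
    w=r.read_camera("wrist");np.savez(f"w_{name}.npz",**w);cv2.imwrite(f"pics/w_{name}.png",w["color"])
    print(name,w2px(w,[*p,.093 if name=="pot" else .065]))
print(r.current_clock())
E
python3 -c "
import cv2;a=cv2.imread('pics/w_pot.png');b=cv2.imread('pics/w_lid.png');cv2.imwrite('pics/w2.png',cv2.resize(cv2.hconcat([a,b]),(800,300),interpolation=cv2.INTER_AREA))"
```

```text
red [1 1] [[0.4936, 0.1738], [0.454, 0.281]]
green [] []
pot [-38.   2.   9.  90.  -0.  88.  82.]
pot [-40.   2.  11.  90.  -0.  88. -98.]
pot [284.44571466 164.8212277 ]
lid [-41.  16.  -3.  74.   1.  90.  54.]
lid [ -48.   16.    5.   74.   -1.   90. -125.]
lid [282.50368859 160.16982984]
14.35
```

View pics/w2.png

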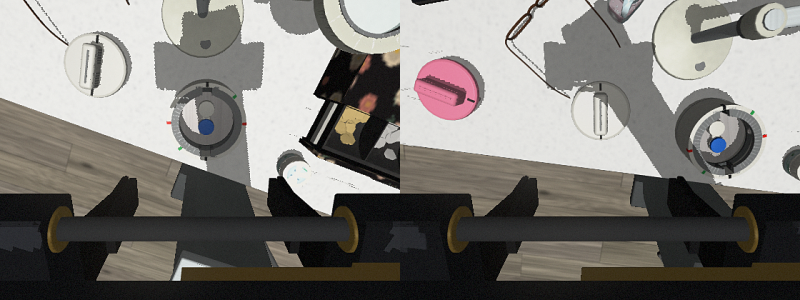

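Wrist views show the pot at (207,123) with its gaps vertical, so its x axis is aligned, and the lid at (600,110). I'll enlarge both for sub-pixel marks.

Run:
```python
from h import *
a=np.load("w_pot.npz")["color"][100:230,220:350];b=np.load("w_lid.npz")["color"][95:225,220:350]
cv2.imwrite("pics/wz.png",cv2.resize(cv2.hconcat([a,b]),None,fx=3,fy=3,interpolation=cv2.INTER_CUBIC))
```

```text
(no output)
```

View pics/wz.png

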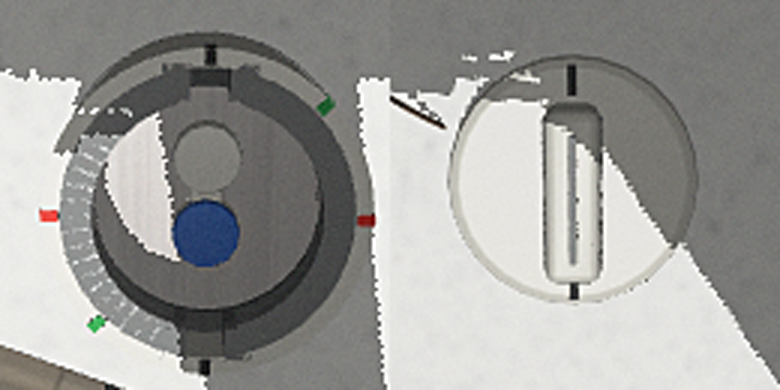

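Run:
```python
from h import *
a=np.load("w_pot.npz");b=np.load("w_lid.npz")
P=lambda x,y,z:px2w(a,220+(x+.5)/3-.5,100+(y+.5)/3-.5,z)[:2]
L=lambda x,y,z:px2w(b,220+(x-390+.5)/3-.5,95+(y+.5)/3-.5,z)[:2]
for n,p,q,o in(("black",(209.5,53),(205,367),0),("red",(366,220.5),(49,216),90),("green",(326,106),(97,324),45)):
    p,q=P(*p,.093),P(*q,.093);d=p-q;print(n,((p+q)/2).round(4),np.hypot(*d).round(4),np.degrees(np.arctan2(d[1],d[0])).round(2)+o)
for n,p,q,z in(("marks",(571.5,80),(574,291),.033),("bar",(573,101),(572.5,284),.063)):
    p,q=L(*p,z),L(*q,z);d=p-q;print(n,((p+q)/2).round(4),np.hypot(*d).round(4),np.degrees(np.arctan2(d[1],d[0])).round(2))
print("flange",L(573,179,.033))
# lid view of pot-independent check
```

```text
black [0.4714 0.2289] 0.1157 20.4
red [0.4709 0.2285] 0.1145 20.14
green [0.471  0.2284] 0.1151 20.32
marks [0.4806 0.4282] 0.0874 8.42
bar [0.4838 0.4284] 0.0711 7.59
flange [0.48447646 0.42861394]
```

Pot estimates agree: wrist (0.471, 0.2286, yaw 20.3°), top within 3 mm. The lid is at about (0.484, 0.4275), yaw 8°. One temple tip of the glasses lies right by the lid's +y edge, so I'll approach 17 mm offset to -y and let the closing jaws centre the lid.

Run:
```python
from h import *
from workcell import r
th=np.radians(98);j=np.array([np.cos(th),np.sin(th)])
lid=np.array([.4842,.4275]);g=lid-.017*j
r.move_pose([*g,.20],down(th));print(r.current_q().round())
h=r.move_l([*g,.038],v=.12,threshold=6);print("hit",h,r.current_tcp_pos().round(4),r.current_force().round(1))
if h: r.move_l([*g,.15]); raise SystemExit
r.grab(45);print("w",r.current_grip_width(),r.current_force().round(1))
f0=r.current_force()
r.move_l([*g,.185],v=.12);print("w",r.current_grip_width(),(r.current_force()-f0).round(2),r.current_tcp_pos().round(4))
# transfer by measured lid->pot offset
pot=np.array([.4722,.2281]);tp=np.radians(110.3)
# along-bar grasp offset: lid centre relative to TCP assumed 0
r.move_pose([*pot,.185],down(tp));print(r.current_tcp_pos().round(4),r.current_q().round())
for n in("top","scene"):
    c=r.read_camera(n);np.savez(n+"2.npz",**c)
crop(c,180,140,360,300,3.7,"pics/scene2.png")
print(r.current_clock())
```

```text
[-29.  18. -16.  87.   5.  76.  52.]
hit False [0.4871 0.4112 0.039 ] [-1.1 -0.6 -0.3]
w 0.02169444146309813 [-1.4  0.8  0.7]
w 0.02163895120533385 [ 1.57 -0.52 -2.41] [0.4861 0.4102 0.1839]
[0.4721 0.2288 0.185 ] [-15.   5. -15. 103.   1.  72.  80.]
21.75
```

View pics/scene2.png

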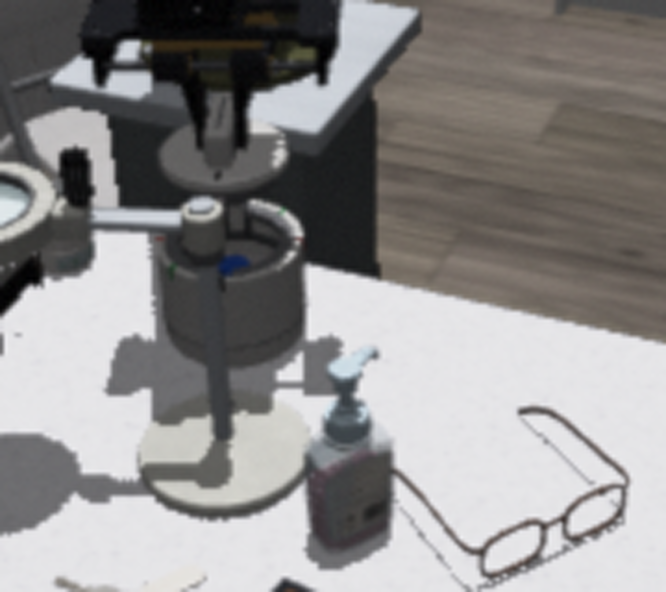

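The lid is held upright above the pot, spectacles and bottle are untouched. Lowering with contact detection.

Run:
```python
from h import *
from workcell import r
pot=np.array([.4722,.2281]);tp=np.radians(110.3)
r.move_l([*pot,.145],down(tp),v=.1)
u=np.array([np.cos(tp-np.pi/2),np.sin(tp-np.pi/2)]);n=np.array([-u[1],u[0]])
for a,b in[(0,0),(2,0),(-2,0),(0,2),(0,-2),(2,2),(-2,-2)]:
    p=pot+(a*u+b*n)/1000
    r.move_l([*p,r.current_tcp_pos()[2]],down(tp),v=.03)
    h=r.move_l([*p,.1085],v=.03,threshold=6);t=r.current_tcp_pos()
    print(a,b,h,t.round(4),r.current_force().round(1),r.current_ft_torque().round(2),r.current_clock())
    if t[2]<.1135: break
    if r.current_clock()>38: break
    r.move_l([*p,t[2]+.006],v=.05)
```

```text
0 0 True [0.472 0.228 0.109] [-0.6  0.8  4.8] [ 0.08  0.   -0.04] 23.7333
```

The first try seated: TCP z 0.109 m, 0.039 above the underside when gripped, so the lid sits at 0.070–0.071. Now turning clockwise in small steps.

Run:
```python
from h import *
from workcell import r
r.wait(.4)
tp=np.radians(110.3);p=[.4722,.2281,.109]
for a in np.linspace(.1,.8,8):
    r.move_pose(p,down(tp-a))
    R=r.current_tool_rot();y=np.arctan2(R[1,1],R[0,1])
    print(round(a,2),"turned",round(tp-y,3),r.current_tcp_pos().round(4),r.current_force().round(1),r.current_ft_torque().round(3),round(r.current_grip_width(),4))
    if np.linalg.norm(r.current_force())>40: break
r.wait(.8)
for n in("top","scene","wrist"):
    c=r.read_camera(n);np.savez(n+"3.npz",**c)
    if n!="top":crop(c,*((180,140,360,300,3) if n=="scene" else (150,80,420,240,2)),f"pics/{n}3.png")
print(r.current_clock())
a=cv2.imread("pics/scene3.png")[:320];b=cv2.imread("pics/wrist3.png");b=cv2.resize(b,(540,320))
w=cv2.vconcat([a[:270],b[:,:540]]) if 0 else cv2.resize(cv2.hconcat([cv2.resize(a,(540,320)),b]),(800,240))
cv2.imwrite("pics/final.png",cv2.imread("pics/scene3.png"))
```

```text
0.1 turned 0.098 [0.4724 0.2277 0.109 ] [-0.6 -0.8  0.9] [-0.23  -0.096  0.023] 0.0219
0.2 turned 0.196 [0.4724 0.2278 0.109 ] [ 2.3 -1.8  0.8] [-0.219 -0.076  0.05 ] 0.0214
0.3 turned 0.295 [0.4724 0.2278 0.109 ] [ 1.1 -2.   0.3] [-0.313 -0.206  0.002] 0.0218
0.4 turned 0.395 [0.4724 0.2278 0.109 ] [ 1.6 -2.3  1. ] [-0.475 -0.187 -0.041] 0.0217
0.5 turned 0.495 [0.4723 0.2279 0.109 ] [ 0.6 -2.7  0.8] [-0.565 -0.23   0.03 ] 0.0213
0.6 turned 0.595 [0.4723 0.2279 0.109 ] [ 0.7 -2.7  1.7] [-0.589 -0.207  0.03 ] 0.0217
0.7 turned 0.695 [0.4722 0.2279 0.109 ] [-0. -3.  2.] [-0.617 -0.032  0.081] 0.0215
0.8 turned 0.795 [0.4722 0.228  0.109 ] [ 0.2 -3.3  1.9] [-0.641 -0.064  0.076] 0.0218
27.0833
```

View pics/final.png

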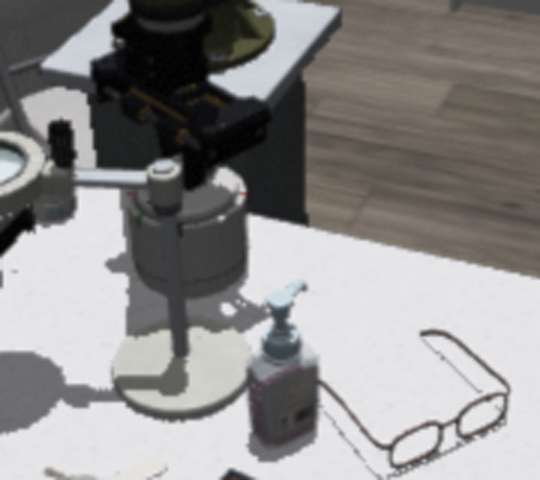

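The lid sits flush in the pot and the arm is holding it. The bottle and spectacles haven't moved. The wrist view will show whether the lid followed the gripper to the green mark.

Run:
```python
from h import *
c=np.load("wrist3.npz")
P=np.array([.4722,.2281])
o=c["color"].copy();print([w2px(c,[*(P+.0575*np.array([np.cos(a),np.sin(a)])),.093]).round() for a in np.radians([20.3,-24.7,155.3])])
cv2.imwrite("pics/w3.png",cv2.resize(o[100:380,100:460],None,fx=2.1,fy=2.1,interpolation=cv2.INTER_CUBIC))
```

```text
[array([358., 322.]), array([285., 348.]), array([281., 144.])]
```

View pics/w3.png

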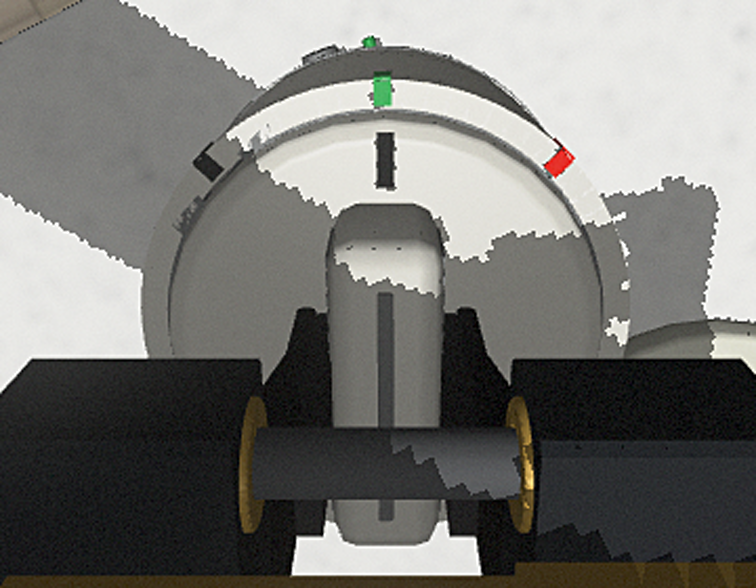

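The lid's black mark (385,160) lines up with the green mark (382,92). The lid is seated inside the rim and held, so I'm handing in.

Run:
```python
from workcell import r
print(r.current_joint_vel().round(3),r.current_grip_width(),r.current_clock())
r.close_job()
```

```text
[ 0.025  0.078  0.003 -0.018 -0.099  0.056 -0.126] 0.02156982115710651 27.0833
the job is handed in; nothing more can be done
```

The job is handed in, with the lid held at the green halfway mark; no verdict was reported. I swung the lamp arm about 1.55 rad aside by its knob and lowered the white lid into the pot, where it seated on the first try. I then turned it 0.795 rad clockwise and finished still gripping it at 45 N.

- **At hand-in:** the wrist image shows the lid's black mark level with the green mark. The underside sits about 71 mm above the counter, and the arm was practically at rest. The grip reads 21.6 mm on the 22 mm bar, and the clock stood at 27.1 s.
- **Lamp and surroundings:** the head looks well clear of the pot in the images. The spectacles and hand-gel bottle look unmoved in the last scene picture. The cream pot was last seen in place after the lamp swing, and I did not check it again.
- **Disagreements:** the top and wrist cameras placed the pot up to 3 mm apart, and the scene camera up to 9 mm off on other points. I used a position between the top and wrist values. I could not read the ring angle directly; allowing for play it should be about 0.73–0.80 rad.

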